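# Wind the dwell timer, then pull the proof-load handle to the mark and hold it

### The job

Proof-pull the fitting in the rig: first wind the dwell timer fully by turning its wing key clockwise (seen from above; it takes several part turns) until it stops, with the rig's handle still home. Then pull the sprung handle out until its pointer lines up with the fin of the index clip, without pulling noticeably past it, and finish while holding it there in the gripper, because it springs back if let go. Leave the flange, the fitting standing on the bench, the bin and the carton where they are.

Things in the scene. Friction and masses are not known exactly. Their poses are not given: they have to be found in the camera images.
- rig: pull rig fixed to the bench: aluminium base plate 390 x 106 x 12 mm, at its far end a grey anchor block and a fitting, then a dark spring tube (top 54 mm up, begins at x = +55 mm), at the near end an upright black handle. Origin: on the bench under the handle's home position. Its -x axis is the pull direction (roughly towards the robot), z up. Plate from x = -128 to +262 mm.
- pull_slide (a joint): how far the handle is pulled out, m: 0 home (where it starts), 0.100 the hard end of travel. A spring pulls it home: 3 N at 0, rising by 1.5 N per 10 mm (about 9 to 14 N at the mark). It snaps back when let go.
- handle_grip (a point): grip point in the middle of the handle, 88 mm above the bench; moves with it, axes as the rig's. The handle is an upright plate 12 mm thick along the rig's x, 50 mm wide along its y, 45 to 105 mm above the bench, on a slide 30 x 36 mm. Behind it only a 10 mm rod (top 39 mm above the bench) runs to the spring tube.
- pointer_tip (a point): tip of the steel pointer, 4 mm wide, that sticks out of the slide under the handle towards the rig's +y, 35 mm to the side of the handle's middle and 36 mm above the bench; same x on the rig as handle_grip; moves with the handle.
- index_clip: the mark: fixed black clip 20 x 20 x 10 mm on the rail along the rig's +y edge, with an upright fin 3 mm thick, 12 mm wide, top 52 mm above the bench. Origin: under the fin, 24 mm above the bench; axes as the rig's. It is 40 to 75 mm (varies) from the pointer's home in the pull direction. It does not stop the pointer: in line means the same x on the rig.
- timer: dwell timer fixed to the bench: grey square case 100 x 100 mm, 58 mm high, with a white round dial (86 mm diameter, to 60 mm) on top and the wing key standing in the dial's middle. Origin: centre of its underside on the bench, z up; the key turns about this z axis.
- timer_key (a joint): how far the key is wound, rad: grows clockwise seen from above, 0 run down, 3.14 fully wound (hard stop). Starts at 0.2 to 0.7. Turning it takes 0.08 to 0.13 N m; it stays where it is left.
- key_grip (a point): grip point on the key's axis, 93 mm above the bench. The key is a flat steel wing 50 mm long, 8 mm thick, from 80 to 106 mm above the bench, on a thin shaft. The point's x axis runs along the wing, y through its thickness, z up; turns with the key. Fully wound (and at 0) the wing lies along the timer's x axis.
- flange: bystander: loose steel weld-neck flange, 90 mm diameter, 36 mm high; origin at the centre of its underside
- nipple: bystander: loose steel threaded fitting standing upright, 36 mm diameter, 55 mm high; origin at the centre of its underside
- bin: bystander: loose open green bin 160 x 110 x 80 mm; origin at the centre of its underside
- carton: bystander: loose closed cardboard carton 150 x 110 x 90 mm; origin at the centre of its underside

How it is judged:
By the outcome, as a careful person would: the job done as asked, in the order asked, and still so for the second after the job is handed in, while the arm keeps its last pose, push and grip.
It also fails if it takes over 58 s, if anything falls off the work surface, if the arm or the gripper's body presses on something with over 40 N, if the wrist force passes 120 N, or if a joint passes its speed limit or range.

### The arm

A 6-joint arm with a two-finger parallel gripper is mounted at the origin on the work surface. World frame = base frame: x ahead of the robot, y to its left, z up, the work surface at z = 0. Lengths are in m, angles in degrees, forces in N, time in s.
With the tool pointing down it reaches from about 0.375 to 0.9 m from the base axis. Payload 3.1 kg.
Tool frame: the origin (TCP) lies midway between the tips of the shut fingers; the grasp point (between the pads) lies 19 mm behind it; z points along the fingers, y is the line along which they close (so a half turn about z gives the same grasp; the last joint's range is limited). The gripper opens to 87 mm and grips with 3 to 60 N. Pads are 19 mm wide; open, the fingers measure 117 mm over their backs; the gripper's body (75 mm by 190 mm) begins 51 mm behind the grasp point.
Start: joints at [-86.832, 30.224, 82.088, -0, 67.689, -10.227], TCP at [0.145, -0.608, 0.223] pointing down, gripper open.
Joint ranges: [-176.69, 176.69], [-43.24, 126.21], [12.49, 139.97], [-82, 262], [0, 151.66], [-163.58, 163.58]. Speed limits (degrees/s): [159.86, 159.86, 180, 180, 180, 180].

### API

Orientations are given as a 3x3 rotation matrix whose columns are the frame's x, y, z axes.
In Python, from rig import read_state, optics, bot gives the robot as it stands. The module is installed in compiled form; this text tells all that it offers.
- The arm moves only by the tool send_rows, never from a script. Its argument "commands" is a list of rows, each a list of 7 numbers: the turn, a rotation vector about the tool's x, y, z in units of 5 degrees (1.0 is 5 degrees), then the shift along the tool's x, y, z in units of 30 mm (1.0 is 30 mm), then the opening, from 0 (shut) to 1 (fully open). In form: [[rx, ry, rz, tx, ty, tz, gripper], ...]. A call has 1 to 20 rows; each row is the pose to reach, as a shift and turn from the pose commanded when the call began, along the tool's axes at that moment; what a row does not reach only later rows make up. A row lasts 1/12 s, in which the tool goes at most 41.7 mm and 7.16 degrees, less where a joint would pass 70% of its speed; a pose out of reach is approached as far as the arm can. A call with a gripper value outside its range is refused whole. The fingers move at their own pace and stop on an object; the grip force is fixed at half the most. Time passes only in rows, so rows that repeat a pose let the fingers close. It gives the time, the measured TCP pose, the force, the opening and the grip force at its end, in the units of the state.
- read_state(): the state, without advancing time (a new reading comes with each control period).
- optics.capture(name): name is "scene" or "top"; returns a dict with "image" (400x640x3 uint8, blue, green, red), "intrinsics" (3x3 intrinsics, pixels), "extrinsics" (4x4, takes a point from world to camera coordinates). Camera axes: x right, y down, z forward; pixel columns grow to the right and rows downward; lengths in m; the calibration is good to about 2 mm. A picture is of the moment at which its call begins. There is no depth.
- bot.hand_in(): hands the job in; it is judged then, once.
The state is a dict: "time_s": time; "joint_positions": joint angles; "qvel": joint speeds; "tau": joint torques, N m; "position": TCP position; "tcp_rot": TCP orientation; "force": force on the tool from outside, world axes, zero at the start; "moment": the same for the moment, N m; "opening": opening from 0.0 (shut) to 1.0 (fully open); "grasp_force": force on a finger pad.
Only numpy, scipy, OpenCV 4.12 (cv2) and the standard library are available. Lean on these libraries where they do the work, as an engineer would, in place of code of your own. Each camera call takes 0.05 s, during which the arm holds its last target. There are 200 camera calls.

## Working session

There is one attempt and no reset: what is moved stays moved. The work goes in short steps, Python scripts to look and compute and a tool call to move; the robot and the scene stay as the last step left them, time stands still between calls to the robot, and variables do not carry over. Pictures are saved under pics/ and viewed, at most 10 in all, crops included, and the job is handed in when it is done.

Besides the shell and the picture viewer there is one more tool, called after "Call:" as name([rows], argument=value, ...), one row to a line, values as JSON. send_rows: Moves the arm, as the interface text tells. Its arguments: {"type":"object","properties":{"commands":{"type":"array","items":{"type":"array","items":{"type":"number"}}}},"required":["commands"]}

```bash
mkdir -p pics; python3 - <<'E'
from rig import read_state, optics, bot
import cv2,numpy as np
for n in("scene","top"):
    c=optics.capture(n);cv2.imwrite(f"pics/{n}0.png",c["image"]);np.savez(f"{n}0.npz",**c)
    print(n,c["intrinsics"].round(1).tolist(),c["extrinsics"].round(3).tolist())
s=read_state();print(s["time_s"],s["position"],s["tcp_rot"],s["force"],s["opening"])
E
```

```text
scene [[386.0, 0.0, 327.8], [0.0, 386.0, 198.4], [0.0, 0.0, 1.0]] [[-0.865, 0.502, -0.011, 0.484], [0.33, 0.552, -0.766, -0.136], [-0.378, -0.666, -0.643, 1.552], [0.0, 0.0, 0.0, 1.0]]
top [[477.5, 0.0, 319.6], [0.0, 477.5, 199.1], [0.0, 0.0, 1.0]] [[0.004, -1.0, 0.019, -0.024], [-0.98, -0.008, -0.197, 0.576], [0.197, -0.018, -0.98, 1.472], [0.0, 0.0, 0.0, 1.0]]
0.1 [ 0.14478034 -0.60734929  0.22168867] [[ 9.72789565e-01  2.31690419e-01 -1.08326020e-04]
 [ 2.31690201e-01 -9.72787756e-01  1.90599823e-03]
 [ 3.36223302e-04 -1.87923326e-03 -9.99998178e-01]] [0.41044546 1.1668973  0.45831936] 0.9981776632178061
```

View pics/scene0.png

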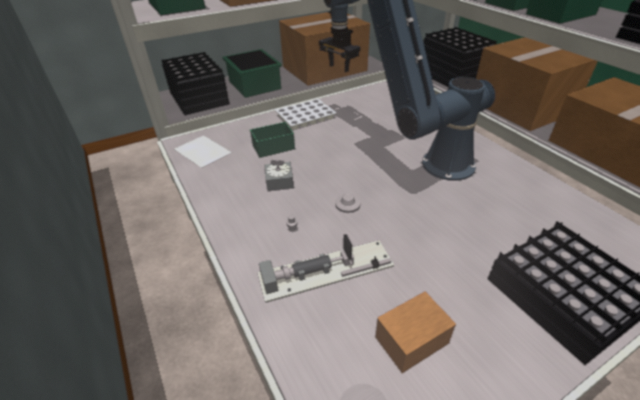

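View pics/top0.png

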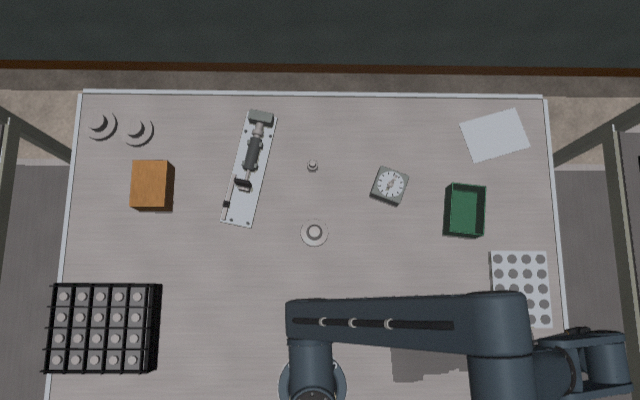

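The top view shows the timer near (389,186) and the rig plate from (237,226) to (262,110), with the handle near (243,183) and the clip near (227,204). I'll enlarge these areas.

```bash
cat > h.py <<'E'
import numpy as np,cv2
def ray(c,u,v):
    K,E=c["intrinsics"],c["extrinsics"];R,t=E[:3,:3],E[:3,3]
    o=-R.T@t;d=R.T@np.linalg.inv(K)@np.array([u,v,1.]);return o,d/np.linalg.norm(d)
def onz(c,u,v,z):
    o,d=ray(c,u,v);return o+d*(z-o[2])/d[2]
def proj(c,p):
    q=c["intrinsics"]@(c["extrinsics"][:3,:3]@np.asarray(p)+c["extrinsics"][:3,3]);return q[:2]/q[2]
def crop(im,u,v,w,h,k):
    return cv2.resize(im[v:v+h,u:u+w],None,fx=k,fy=k,interpolation=cv2.INTER_CUBIC)
E
python3 - <<'E'
from h import *
t=np.load("top0.npz");s=np.load("scene0.npz")
a=crop(t["image"],215,105,66,125,4.8) # 
b=crop(t["image"],365,160,50,50,6)
c=crop(s["image"],258,150,45,45,6)
d=crop(s["image"],255,230,140,70,3)
M=np.zeros((600,800,3),np.uint8)
for im,x,y in((a,0,0),(b,320,0),(c,525,0+0) if 0 else (c,530-0+0,310*0),):pass
M[:600,:a.shape[1]]=a[:600];M[:300,320:620]=b;M[310:520,320:740]=d;M[:180,622:800]=c[45:225,45:223]
cv2.imwrite("pics/m0.png",M)
E
```

```text
(no output)
```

View pics/m0.png

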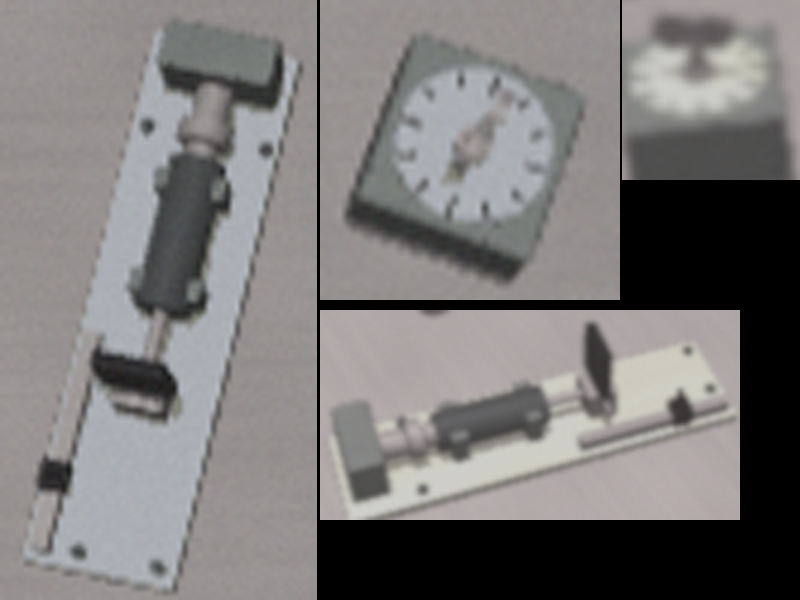

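The montage shows the rail along the rig's left edge in the top view (+y), with the black clip at montage (54,474), which is pixel (226,204). The key is tilted about 13° clockwise from the case's "up" edge, so that edge is the timer's x axis. Next I'll measure.

```bash
python3 - <<'E'
from h import *
t=np.load("top0.npz");s=np.load("scene0.npz")
im=t["image"];hsv=cv2.cvtColor(im,cv2.COLOR_BGR2HSV);V=hsv[...,2].astype(int);S=hsv[...,1].astype(int)
def big(m,u0,v0,u1,v1):
    z=np.zeros_like(m,np.uint8);z[v0:v1,u0:u1]=m[v0:v1,u0:u1]
    c,_=cv2.findContours(z,cv2.RETR_EXTERNAL,cv2.CHAIN_APPROX_NONE);return max(c,key=cv2.contourArea)
print("samples bench",im[140,215],"plate",im[215,250],"dial",im[174,393],"case",im[172,384], "key",im[180,393],im[184,390],im[188,388])
# dial: saturation-insensitive bright
d=big((im[...,0]>155).astype(np.uint8),365,160,415,212)
e=cv2.fitEllipse(d);print("dial",e, onz(t,*e[0],.060).round(4))
# case: dark/greenish vs pinkish bench : R-G
rg=im[...,2].astype(int)-im[...,1]
m=((rg<4)).astype(np.uint8);c=big(cv2.morphologyEx(m,cv2.MORPH_OPEN,np.ones((2,2))),365,160,415,212)
print("case",cv2.minAreaRect(c))
p=big(cv2.morphologyEx(m,cv2.MORPH_OPEN,np.ones((2,2))),212,100,285,235)
b=cv2.boxPoints(cv2.minAreaRect(p));print("plate",cv2.minAreaRect(p));w=np.array([onz(t,*q,.012) for q in b]);print(w.round(4).tolist(),np.linalg.norm(np.diff(w,axis=0),axis=1).round(4))
E
```

```text
samples bench [143 145 149] plate [181 174 170] dial [132 128 129] case [148 146 142] key [124 123 128] [160 160 161] [89 94 96]
dial ((390.3451232910156, 183.7553253173828), (22.854381561279297, 23.913705825805664), 115.48957824707031) [ 0.6282 -0.248   0.06  ]
case ((389.79925537109375, 187.427001953125), (32.38015365600586, 35.797584533691406), 19.98310661315918)
plate ((250.20590209960938, 168.67648315429688), (34.1975212097168, 118.59991455078125), 14.03624439239502)
[[0.5065, 0.3055, 0.012], [0.9048, 0.2256, 0.012], [0.8761, 0.1117, 0.012], [0.4801, 0.197, 0.012]] [0.4062 0.1175 0.4051]
```

```bash
python3 - <<'E'
from h import *
t=np.load("top0.npz");s=np.load("scene0.npz")
k=6
def up(c,u,v,w,h): return crop(c["image"],u,v,w,h,k).astype(int)
def pts(q,u,v): return (np.asarray(q,float)+.5)/k-.5+[u,v]
def big(m):
    c,_=cv2.findContours(m.astype(np.uint8),cv2.RETR_EXTERNAL,cv2.CHAIN_APPROX_NONE);return max(c,key=cv2.contourArea)[:,0]
def rect(q,z,c=t):
    w=np.array([onz(c,*x,z)[:2] for x in q],np.float32)
    r=cv2.minAreaRect(w*1000);return r
# plate
a=up(t,212,100,72,135);m=(a[...,0]-a[...,2]>2)&(a.sum(2)>450)
r=rect(pts(big(m),212,100),.012);print("plate",r)
# dial
b=up(t,365,158,50,54)
for th in(140,150,160):
    q=pts(big(cv2.morphologyEx(((b[...,0]>th)&(b[...,0]-b[...,2]>0)).astype(np.uint8),cv2.MORPH_CLOSE,np.ones((13,13)))),365,158)
    w=np.array([onz(t,*x,.06)[:2] for x in q],np.float32)*1000
    print("dial",th,cv2.fitEllipse(w),cv2.minEnclosingCircle(w))
m=(b[...,1]-b[...,2]>-1);q=pts(big(m),365,158);print("case",rect(q,.058))
# black clip in top & scene; wing in scene
a=up(t,218,195,18,18);g=a.max(2);q=pts(big(g<85),218,195);print("clip px",q.min(0),q.max(0),q.mean(0),onz(t,*q.mean(0),.038))
o=np.array(pts(big(up(t,228,170,28,24).max(2)<60),228,170));print("handle px",o.min(0),o.max(0))
cv2.imwrite("pics/a.png",np.vstack([crop(s["image"],262,150,34,40,10)[:, :340],]) )
E
```

```text
plate ((689.2846069335938, 215.4344024658203), (104.47669219970703, 389.0909729003906), 78.18223571777344)
dial 140 ((629.051513671875, -247.74209594726562), (85.85507202148438, 86.62596893310547), 70.95806884765625) ((628.614990234375, -247.54151916503906), 44.57630920410156)
dial 150 ((629.0316772460938, -247.75546264648438), (84.07390594482422, 84.60289764404297), 63.64661407470703) ((628.4447631835938, -247.6936492919922), 43.613136291503906)
dial 160 ((628.9500732421875, -247.82676696777344), (82.1089096069336, 82.60114288330078), 68.33348846435547) ((628.2470092773438, -247.56838989257812), 42.90626525878906)
case ((622.9818725585938, -243.5358428955078), (103.58344268798828, 112.72014617919922), 69.7697982788086)
clip px [222.58333333 200.08333333] [229.41666667 207.41666667] [226.03502415 203.70772947] [0.56256191 0.28140428 0.038     ]
handle px [234.08333333 177.58333333] [251.08333333 188.25      ]
```

```bash
python3 - <<'E'
from h import *
t=np.load("top0.npz");s=np.load("scene0.npz")
k=10
b=crop(t["image"],375,168,30,32,k).astype(int)
# reddish (b-r<0) pixels = steel key on bluish dial
d=b[...,2]-b[...,0]
for th in(-6,-2,2):
    m=(d>th).astype(np.uint8)
    n,l,st,ce=cv2.connectedComponentsWithStats(m)
    c0=(np.array(proj(t,[.629,-.2477,.1]))-[375,168]+.5)*k
    q=np.argwhere(m)[:,::-1]; q=q[np.linalg.norm(q-c0,axis=1)<90]
    P=(q+.5)/k-.5+[375,168]; w=np.array([onz(t,*x,.1)[:2] for x in P])*1000
    print(th,len(q),cv2.minAreaRect(w.astype(np.float32)),w.mean(0),np.degrees(np.arctan2(*np.linalg.eigh(np.cov(w.T))[1][::-1,1])))
cv2.imwrite("pics/key.png",np.hstack([np.uint8(b),cv2.cvtColor(np.uint8((d>-2)*255),cv2.COLOR_GRAY2BGR)]))
E
```

```text
-6 8698 ((630.8106079101562, -248.7618865966797), (52.258174896240234, 50.623779296875), 8.92156982421875) [ 627.20428016 -246.79088287] 144.6947125911189
-2 5998 ((627.2216796875, -246.08087158203125), (19.8810977935791, 53.78583526611328), 54.38404846191406) [ 623.56075367 -243.88824723] 144.87171294790664
2 4219 ((625.05029296875, -245.728759765625), (17.951271057128906, 49.95921325683594), 45.150875091552734) [ 621.94045294 -242.82787232] 144.75977567956582
```

View pics/key.png

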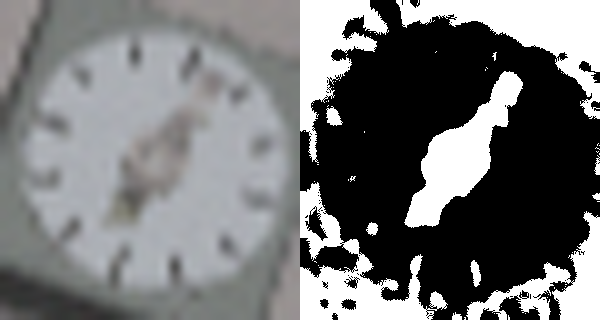

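Wing yaw is about −35°, leaving about 165° to wind. I'll move above the key.

Call:
send_rows([
  [0, 0, -26.3, 18.47, -7.93, 0, 1],
  [0, 0, -26.3, 18.47, -7.93, 0, 1],
  [0, 0, -26.3, 18.47, -7.93, 0, 1],
  [0, 0, -26.3, 18.47, -7.93, 0, 1],
  [0, 0, -26.3, 18.47, -7.93, 0, 1],
  [0, 0, -26.3, 18.47, -7.93, 0, 1],
  [0, 0, -26.3, 18.47, -7.93, 0, 1],
  [0, 0, -26.3, 18.47, -7.93, 0, 1],
  [0, 0, -26.3, 18.47, -7.93, 0, 1],
  [0, 0, -26.3, 18.47, -7.93, 0, 1],
  [0, 0, -26.3, 18.47, -7.93, 0, 1],
  [0, 0, -26.3, 18.47, -7.93, 0, 1],
  [0, 0, -26.3, 18.47, -7.93, 0, 1],
  [0, 0, -26.3, 18.47, -7.93, 0, 1],
  [0, 0, -26.3, 18.47, -7.93, 0, 1],
  [0, 0, -26.3, 18.47, -7.93, 0, 1],
  [0, 0, -26.3, 18.47, -7.93, 0, 1],
  [0, 0, -26.3, 18.47, -7.93, 0, 1],
  [0, 0, -26.3, 18.47, -7.93, 0, 1],
  [0, 0, -26.3, 18.47, -7.93, 0, 1],
])

```text
time_s: 1.77
position: [0.6285, -0.2478, 0.2218]
tcp_rot: [[-0.819, 0.574, -0.001], [0.574, 0.819, 0.001], [0.001, -0.0, -1.0]]
force: [0.2, 1.1, -0.7]
opening: 1.003
grasp_force: 0.0
```

```bash
cat > st.py <<'E'
from rig import read_state
import numpy as np
s=read_state();R=np.array(s["tcp_rot"])
print("t",s["time_s"],"pos",np.round(s["position"],4),"q",np.round(s["joint_positions"],1),"F",np.round(s["force"],1),"M",np.round(s["moment"],2),"op",s["opening"],s["grasp_force"])
print("yaw",np.degrees(np.arctan2(R[1,0],R[0,0])).round(2),"tilt",R[:,2].round(4))
def delta(x,y,z): print("units",(R.T@(np.array([x,y,z])-s["position"])/.03).round(3))
E
python3 -c "
from st import *
delta(.629,-.2477,.074)"
```

```text
t 1.7667 pos [ 0.6285 -0.2478  0.2218] q [-31.   34.3  74.2  -0.   71.6 -85.9] F [ 0.2  1.1 -0.7] M [ 0.09 -0.15  0.01] op 1.0030069709334466 0.0
yaw 144.95 tilt [-1.2e-03  7.0e-04 -1.0e+00]
units [-0.019  0.013  4.928]
```

Call:
send_rows([
  [0, 0, 0, 0, 0, 1.3, 0.6],
  [0, 0, 0, 0, 0, 2.5, 0.6],
  [0, 0, 0, 0, 0, 3.7, 0.6],
  [0, 0, 0, 0, 0, 4.5, 0.6],
  [0, 0, 0, 0, 0, 4.93, 0.6],
  [0, 0, 0, 0, 0, 4.93, 0.6],
  [0, 0, 0, 0, 0, 4.93, 0],
  [0, 0, 0, 0, 0, 4.93, 0],
  [0, 0, 0, 0, 0, 4.93, 0],
  [0, 0, 0, 0, 0, 4.93, 0],
  [0, 0, 0, 0, 0, 4.93, 0],
  [0, 0, 0, 0, 0, 4.93, 0],
  [0, 0, 0, 0, 0, 4.93, 0],
  [0, 0, 0, 0, 0, 4.93, 0],
])

```text
time_s: 2.93
position: [0.63, -0.2468, 0.0752]
tcp_rot: [[-0.817, 0.576, 0.003], [0.576, 0.817, 0.002], [-0.001, 0.004, -1.0]]
force: [2.2, 3.0, 1.9]
opening: 0.088
grasp_force: 30.1
```

```bash
python3 -c "
from st import *
delta(.629,-.2477,.074)"
```

```text
t 2.9333 pos [ 0.63   -0.2468  0.0752] q [-30.9  44.1  80.5   0.2  55.4 -85.9] F [2.2 3.  1.9] M [ 0.48 -0.49 -0.03] op 0.08813541506245505 30.071036255685613
yaw 144.81 tilt [ 0.0029  0.0023 -1.    ]
units [ 0.009 -0.042  0.039]
```

Call:
send_rows([
  [0, 0, 0.5, 0, 0.05, 0, 0],
  [0, 0, 1.5, 0, 0.05, 0, 0],
  [0, 0, 2.5, 0, 0.05, 0, 0],
  [0, 0, 3.5, 0, 0.05, 0, 0],
  [0, 0, 4.5, 0, 0.05, 0, 0],
  [0, 0, 5.5, 0, 0.05, 0, 0],
  [0, 0, 6.5, 0, 0.05, 0, 0],
  [0, 0, 7.5, 0, 0.05, 0, 0],
  [0, 0, 8.5, 0, 0.05, 0, 0],
  [0, 0, 9.5, 0, 0.05, 0, 0],
  [0, 0, 10.5, 0, 0.05, 0, 0],
  [0, 0, 11.5, 0, 0.05, 0, 0],
  [0, 0, 12.5, 0, 0.05, 0, 0],
  [0, 0, 13.5, 0, 0.05, 0, 0],
  [0, 0, 14.5, 0, 0.05, 0, 0],
  [0, 0, 15.5, 0, 0.05, 0, 0],
  [0, 0, 16.5, 0, 0.05, 0, 0],
  [0, 0, 17.5, 0, 0.05, 0, 0],
  [0, 0, 18, 0, 0.05, 0, 0],
  [0, 0, 18, 0, 0.05, 0, 0],
])

```text
time_s: 4.6
position: [0.6294, -0.2469, 0.0752]
tcp_rot: [[0.575, 0.818, -0.0], [0.818, -0.575, -0.0], [-0.0, -0.0, -1.0]]
force: [-0.9, 0.5, 3.1]
opening: 0.088
grasp_force: 30.0
```

```bash
python3 -c "
from st import *"
```

```text
t 4.6 pos [ 0.6294 -0.2469  0.0752] q [-30.9  44.1  80.5  -0.   55.5   4.3] F [-0.9  0.5  3.1] M [0.05 0.09 0.03] op 0.08847535779649554 30.00180868722964
yaw 54.89 tilt [-4.e-04 -2.e-04 -1.e+00]
```

Call:
send_rows([
  [0, 0, 1, 0, 0, 0, 0],
  [0, 0, 2, 0, 0, 0, 0],
  [0, 0, 3, 0, 0, 0, 0],
  [0, 0, 4, 0, 0, 0, 0],
  [0, 0, 5, 0, 0, 0, 0],
  [0, 0, 6, 0, 0, 0, 0],
  [0, 0, 7, 0, 0, 0, 0],
  [0, 0, 8, 0, 0, 0, 0],
  [0, 0, 9, 0, 0, 0, 0],
  [0, 0, 10, 0, 0, 0, 0],
  [0, 0, 11, 0, 0, 0, 0],
  [0, 0, 12, 0, 0, 0, 0],
  [0, 0, 13, 0, 0, 0, 0],
  [0, 0, 13.6, 0, 0, 0, 0],
  [0, 0, 14, 0, 0, 0, 0],
  [0, 0, 14, 0, 0, 0, 0],
])

```text
time_s: 5.93
position: [0.6292, -0.2465, 0.0752]
tcp_rot: [[0.966, -0.26, -0.001], [-0.26, -0.966, 0.001], [-0.001, -0.0, -1.0]]
force: [-2.0, 0.9, 4.1]
opening: 0.091
grasp_force: 30.0
```

```bash
python3 -c "
from st import *"
```

```text
t 5.9333 pos [ 0.6292 -0.2465  0.0752] q [-30.8  44.1  80.5   0.   55.5  74.2] F [-2.   0.9  4.1] M [0.27 0.37 0.05] op 0.09102019093012198 30.00187517493032
yaw -15.04 tilt [-9.e-04  6.e-04 -1.e+00]
```

Now small steps into the stop.

Call:
send_rows([
  [0, 0, 0.3, 0, 0, 0, 0],
  [0, 0, 0.6, 0, 0, 0, 0],
  [0, 0, 0.9, 0, 0, 0, 0],
  [0, 0, 1.2, 0, 0, 0, 0],
  [0, 0, 1.5, 0, 0, 0, 0],
  [0, 0, 1.8, 0, 0, 0, 0],
  [0, 0, 1.8, 0, 0, 0, 0],
  [0, 0, 1.8, 0, 0, 0, 0],
])

```text
time_s: 6.6
position: [0.6293, -0.2465, 0.0752]
tcp_rot: [[0.914, -0.405, -0.001], [-0.405, -0.914, 0.0], [-0.001, -0.0, -1.0]]
force: [-2.8, 2.0, 4.7]
opening: 0.099
grasp_force: 30.0
```

```bash
python3 -c "
from st import *"
```

```text
t 6.6 pos [ 0.6293 -0.2465  0.0752] q [-30.8  44.1  80.5  -0.   55.5  83.1] F [-2.8  2.   4.7] M [0.43 0.36 0.35] op 0.09906322337282236 30.001163254491985
yaw -23.91 tilt [-8.e-04  4.e-04 -1.e+00]
```

The stop is felt: the moment rose from 0.05 to 0.35 N m and the pads started to skew on the wing at about −20° yaw. I'll release, lift, look at the key, then go over the handle.

Call:
send_rows([
  [0, 0, 0, 0, 0, 0, 0.6],
  [0, 0, 0, 0, 0, 0, 0.6],
  [0, 0, 0, 0, 0, 0, 0.6],
  [0, 0, 0, 0, 0, 0, 0.6],
  [0, 0, 0, 0, 0, 0, 0.6],
  [0, 0, 0, 0, 0, -1, 0.6],
  [0, 0, 0, 0, 0, -2, 0.6],
  [0, 0, 0, 0, 0, -3.2, 0.6],
  [0, 0, 0, 0, 0, -4.16, 0.6],
  [0, 0, 0, 0, 0, -4.16, 0.6],
])

```text
time_s: 7.43
position: [0.6337, -0.2493, 0.2071]
tcp_rot: [[0.913, -0.408, 0.013], [-0.408, -0.913, -0.007], [0.014, 0.002, -1.0]]
force: [0.9, -1.4, 1.3]
opening: 0.591
grasp_force: 0.0
```

Call:
send_rows([
  [0, 0, -20.4, -6.59, -14.41, 0, 0.6],
  [0, 0, -20.4, -6.59, -14.41, 0, 0.6],
  [0, 0, -20.4, -6.59, -14.41, 0, 0.6],
  [0, 0, -20.4, -6.59, -14.41, 0, 0.6],
  [0, 0, -20.4, -6.59, -14.41, 0, 0.6],
  [0, 0, -20.4, -6.59, -14.41, 0, 0.6],
  [0, 0, -20.4, -6.59, -14.41, 0, 0.6],
  [0, 0, -20.4, -6.59, -14.41, 0, 0.6],
  [0, 0, -20.4, -6.59, -14.41, 0, 0.6],
  [0, 0, -20.4, -6.59, -14.41, 0, 0.6],
  [0, 0, -20.4, -6.59, -14.41, 0, 0.6],
  [0, 0, -20.4, -6.59, -14.41, 0, 0.6],
  [0, 0, -20.4, -6.59, -14.41, 0, 0.6],
  [0, 0, -20.4, -6.59, -14.41, 0, 0.6],
  [0, 0, -20.4, -6.59, -14.41, 0, 0.6],
  [0, 0, -20.4, -6.59, -14.41, 0, 0.6],
  [0, 0, -20.4, -6.59, -14.41, 0, 0.6],
  [0, 0, -20.4, -6.59, -14.41, 0, 0.6],
])

```text
time_s: 8.93
position: [0.6257, 0.2282, 0.1991]
tcp_rot: [[0.211, 0.978, -0.0], [0.978, -0.211, -0.0], [-0.0, -0.0, -1.0]]
force: [0.3, 0.4, -0.4]
opening: 0.597
grasp_force: 0.0
```

```bash
python3 - <<'E'
from st import *
from h import *
from rig import optics
delta(.6237,.2291,.069)
t=optics.capture("top");np.savez("top1.npz",**t);s2=optics.capture("scene");np.savez("scene1.npz",**s2)
k=10;b=crop(t["image"],370,163,40,42,k);d=b[...,2].astype(int)-b[...,0]
c0=(np.array(proj(t,[.629,-.247,.1]))-[370,163]+.5)*k
q=np.argwhere(d>-2)[:,::-1];q=q[np.linalg.norm(q-c0,axis=1)<90]
w=np.array([onz(t,*((x+.5)/k-.5+[370,163]),.1)[:2] for x in q])
print("wing yaw",np.degrees(np.arctan2(*np.linalg.eigh(np.cov(w.T))[1][::-1,1])))
c=cv2.resize(s2["image"][225:300,255:395],None,fx=2.8,fy=2.8,interpolation=cv2.INTER_CUBIC)
M=np.zeros((420,800,3),np.uint8);M[:,:400]=b[:420];M[:210,400:792]=c
cv2.imwrite("pics/m1.png",M)
E
```

```text
t 8.9333 pos [0.6257 0.2282 0.1991] q [10.4 34.9 77.1  0.  68.1 22.6] F [ 0.3  0.4 -0.4] M [ 0.   -0.03  0.04] op 0.5973264513518131 0.0
yaw 77.83 tilt [-4.e-04 -1.e-04 -1.e+00]
units [ 0.017 -0.068  4.337]
wing yaw 156.1264821285552
```

View pics/m1.png

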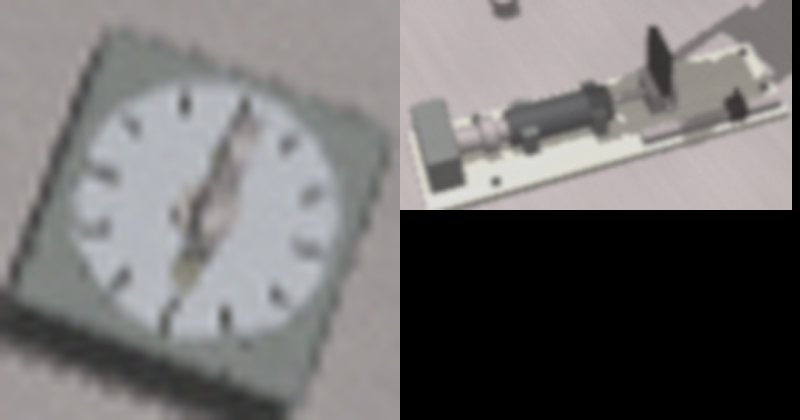

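The key lies along the timer's x axis, in line with the dial ticks at crop (245,100) to (165,320), so the timer is fully wound. The handle is still home. Now I'll descend on the handle and grip it.

Call:
send_rows([
  [0, 0, -0.07, 0.02, -0.07, 1.2, 0.6],
  [0, 0, -0.07, 0.02, -0.07, 2.3, 0.6],
  [0, 0, -0.07, 0.02, -0.07, 3.3, 0.6],
  [0, 0, -0.07, 0.02, -0.07, 4, 0.6],
  [0, 0, -0.07, 0.02, -0.07, 4.33, 0.6],
  [0, 0, -0.07, 0.02, -0.07, 4.33, 0.6],
  [0, 0, -0.07, 0.02, -0.07, 4.33, 0],
  [0, 0, -0.07, 0.02, -0.07, 4.33, 0],
  [0, 0, -0.07, 0.02, -0.07, 4.33, 0],
  [0, 0, -0.07, 0.02, -0.07, 4.33, 0],
  [0, 0, -0.07, 0.02, -0.07, 4.33, 0],
  [0, 0, -0.07, 0.02, -0.07, 4.33, 0],
  [0, 0, -0.07, 0.02, -0.07, 4.33, 0],
])

```text
time_s: 10.12
position: [0.6243, 0.2295, 0.0702]
tcp_rot: [[0.204, 0.979, 0.002], [0.979, -0.204, 0.0], [0.0, 0.002, -1.0]]
force: [3.0, -1.5, -1.1]
opening: 0.155
grasp_force: 1.8
```

```bash
python3 - <<'E'
from st import *
from h import *
from rig import optics
x=np.array([.9788,-.2048]);print("rig x of TCP",(s["position"][:2]-np.array([.6237,.2291]))@x, (s["position"][:2]-np.array([.6237,.2291]))@[.2048,.9788])
t=np.load("top0.npz");s0=np.load("scene0.npz")
O=np.array([.6237,.2291])
def W(a,b,z): return [*(O+x*a+np.array([.2048,.9788])*b),z]
# expected outline checks
for c,n in((t,"top"),(s0,"scene")):
    print(n,"handle",proj(c,W(0,-.025,.105)),proj(c,W(0,.025,.105)))
# clip dark blob: each view vs candidate clip x
def blob(c,u,v,w,h,th,k=8):
    g=crop(c["image"],u,v,w,h,k).max(2);cs,_=cv2.findContours((g<th).astype(np.uint8),0,1)
    q=max(cs,key=cv2.contourArea);q=(q[:,0]+.5)/k-.5+[u,v];return q
cor=[(a,b,z) for a in(-.01,.01) for b in(-.01,.01) for z in(.024,.034)]
for n,c,box in(("top",t,(218,195,18,18)),("scene",s0,(368,252,18,20))):
  for th in(75,95):
    q=blob(c,*box,th);print(n,th,"blob",q.min(0),q.max(0))
for cx in(-.060,-.066,-.072):
  for c,n in((t,"top"),(s0,"scene")):
    P=np.array([proj(c,W(cx+a,.043+b,z-.0)) for a,b,z in cor]);F=np.array([proj(c,W(cx+a,.043+b,.052)) for a in(-.0015,.0015) for b in(-.006,.006)])
    A=np.vstack([P,F]);print(n,cx,A.min(0).round(2),A.max(0).round(2),"fin top",F.mean(0).round(2))
E
```

```text
t 10.1167 pos [0.6243 0.2295 0.0702] q [10.6 43.7 82.4 -0.  53.7 22.3] F [ 3.  -1.5 -1.1] M [-0.29 -0.69  0.06] op 0.15541367487183136 1.7894351994618773
yaw 78.26 tilt [ 1.8e-03  1.0e-04 -1.0e+00]
rig x of TCP 0.0005561394865177108 0.0004765865151671067
top handle [247.8326601  182.20356923] [232.19758355 178.86698647]
scene handle [345.53670112 233.56862602] [351.77262012 245.6496103 ]
top 75 blob [222.8125 200.3125] [229.3125 207.1875]
top 95 blob [222.4375 199.8125] [229.5625 207.6875]
scene 75 blob [371.9375 258.8125] [378.3125 267.0625]
scene 95 blob [371.3125 258.0625] [379.1875 267.5625]
top -0.06 [221.98 196.93] [230.03 204.71] fin top [224.78 199.44]
scene -0.06 [367.84 256.04] [377.1  267.42] fin top [372.95 257.67]
top -0.066 [221.52 198.7 ] [229.58 206.49] fin top [224.32 201.24]
scene -0.066 [369.72 255.53] [379.  266.9] fin top [374.87 257.15]
top -0.072 [221.05 200.48] [229.12 208.26] fin top [223.85 203.04]
scene -0.072 [371.6  255.03] [380.9  266.38] fin top [376.78 256.64]
```

The handle is gripped at rig (0.5, 0.5) mm, which agrees with the plate fit. Both views put the clip at about x = −69 to −70 mm. I'll tighten the grip, pull about 64 mm, and look.

Call:
send_rows([
  [0, 0, 0, 0, 0, 0, 0],
  [0, 0, 0, 0, 0, 0, 0],
  [0, 0, 0, 0, 0, 0, 0],
  [0, 0, 0, 0, -0.15, 0, 0],
  [0, 0, 0, 0, -0.3, 0, 0],
  [0, 0, 0, 0, -0.5, 0, 0],
  [0, 0, 0, 0, -0.7, 0, 0],
  [0, 0, 0, 0, -0.9, 0, 0],
  [0, 0, 0, 0, -1.1, 0, 0],
  [0, 0, 0, 0, -1.3, 0, 0],
  [0, 0, 0, 0, -1.5, 0, 0],
  [0, 0, 0, 0, -1.7, 0, 0],
  [0, 0, 0, 0, -1.85, 0, 0],
  [0, 0, 0, 0, -2, 0, 0],
  [0, 0, 0, 0, -2.08, 0, 0],
  [0, 0, 0, 0, -2.13, 0, 0],
  [0, 0, 0, 0, -2.13, 0, 0],
  [0, 0, 0, 0, -2.13, 0, 0],
])

```text
time_s: 11.62
position: [0.5654, 0.2415, 0.0701]
tcp_rot: [[0.203, 0.979, 0.009], [0.979, -0.203, -0.001], [0.001, 0.009, -1.0]]
force: [11.9, -4.9, -2.7]
opening: 0.135
grasp_force: 30.1
```

```bash
cat > look.py <<'E'
import sys
from st import *
from h import *
from rig import optics
n=sys.argv[1];x=np.array([.9788,-.2048]);d=s["position"][:2]-np.array([.6237,.2291]);print("rig xy of TCP",d@x,d@[.2048,.9788])
t=optics.capture("top");c=optics.capture("scene");np.savez(f"top{n}.npz",**t);np.savez(f"scene{n}.npz",**c)
M=np.hstack([crop(t["image"],212,180,40,40,10),crop(c["image"],350,245,40,40,10)]);cv2.imwrite(f"pics/p{n}.png",M)
E
python3 look.py 2
```

```text
t 11.6167 pos [0.5654 0.2415 0.0701] q [12.8 40.7 90.6 -0.2 48.2 24.7] F [11.9 -4.9 -2.7] M [-0.82 -1.58  0.06] op 0.13498836205466178 30.082894253812924
yaw 78.28 tilt [ 9.2e-03 -8.0e-04 -1.0e+00]
rig xy of TCP -0.059559786131087734 0.00017171588903229507
```

View pics/p2.png

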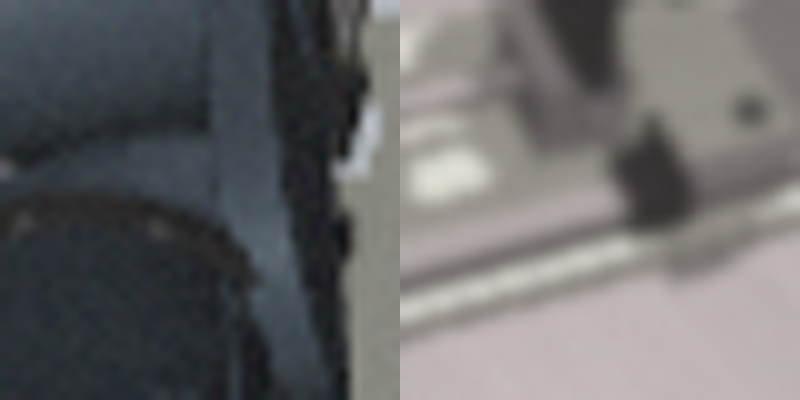

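```bash
python3 - <<'E'
from h import *
t=np.load("top0.npz");s0=np.load("scene0.npz");s2=np.load("scene2.npz")
x=np.array([.9788,-.2048]);y=np.array([.2048,.9788]);O=np.array([.6237,.2291])
W=lambda a,b,z:[*(O+x*a+y*b),z]
print("pointer proj at -.060:",proj(s2,W(-.06,.035,.036)),"base",proj(s2,W(-.06,.018,.036)))
for a in(-.066,-.070):print("fin",a,[proj(s2,W(a,.043+b,z)).round(1).tolist() for b,z in((-.006,.052),(.006,.052),(0,.034))])
# plate fit in scene0
a=crop(s0["image"],250,225,150,80,6).astype(int);m=((a[...,2]-a[...,0]<14)&(a.sum(2)>540)).astype(np.uint8)
m=cv2.morphologyEx(m,cv2.MORPH_OPEN,np.ones((7,7)))
print("plate",a[60*6-200,300],"bench",a[5,5])
for p in((-.12,0,.012),(.2,.045,.012),(.0,-.045,.012)):
    u=proj(s0,W(*p));print(p,s0["image"][int(round(u[1])),int(round(u[0]))])
for p in((-.06,.07,0),(.1,.09,0),(-.15,0,0)):
    u=proj(s0,W(*p));print("bench",p,s0["image"][int(round(u[1])),int(round(u[0]))])
M=cv2.resize(s0["image"][235:285,325:405],None,fx=10,fy=10,interpolation=cv2.INTER_CUBIC)
def mk(p,col):
    u=(proj(s0,W(*p))-[325,235]+.5)*10;cv2.drawMarker(M,tuple(int(v) for v in u),col,0,14,1)
for p in((-.128,.053,.012),(-.128,-.053,.012)):mk(p,(0,0,255))
for b in(-.025,.025):
  for z in(.105,.045):mk((0,b,z),(0,255,0))
mk((0,.035,.036),(255,0,0))
for p in((-.07,.037,.052),(-.07,.049,.052)):mk(p,(0,255,255))
cv2.imwrite("pics/mk.png",M)
E
```

```text
pointer proj at -.060: [371.4989281  259.34067309] base [369.21481111 255.1819758 ]
fin -0.066 [[374.0, 255.7], [375.7, 258.6], [374.4, 261.3]]
fin -0.07 [[375.3, 255.3], [377.0, 258.3], [375.7, 260.9]]
plate [171 170 179] bench [168 166 176]
(-0.12, 0, 0.012) [186 194 198]
(0.2, 0.045, 0.012) [195 200 199]
(0.0, -0.045, 0.012) [145 145 152]
bench (-0.06, 0.07, 0) [171 170 179]
bench (0.1, 0.09, 0) [169 169 177]
bench (-0.15, 0, 0) [167 166 176]
```

View pics/mk.png

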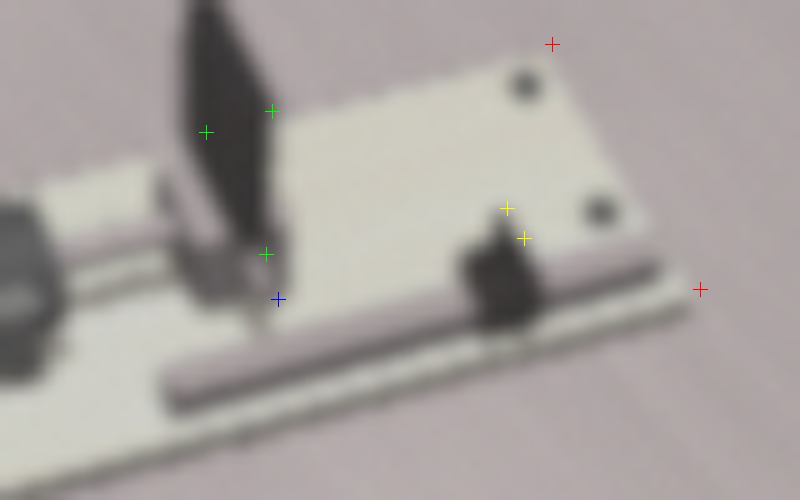

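```bash
python3 - <<'E'
from h import *
x=np.array([.9788,-.2048]);y=np.array([.2048,.9788]);O=np.array([.6237,.2291])
def prof(c,xs,yy,z):
    P=np.array([proj(c,[*(O+x*a+y*yy),z]) for a in xs],np.float32)
    return cv2.remap(c["image"],P[None,:,0],P[None,:,1],cv2.INTER_CUBIC)[0].astype(float)
def cross(xs,v,lvl=None):
    lvl=(v.max()+v.min())/2 if lvl is None else lvl
    i=np.where(np.diff(np.sign(v-lvl))!=0)[0];return (xs[i]+(lvl-v[i])/(v[i+1]-v[i])*(xs[i+1]-xs[i])).round(4)*1000
for n in("top0","scene0"):
    c=np.load(n+".npz");xs=np.arange(-.15,-.105,.0005)
    print(n,"near edge (want -128)",[cross(xs,(lambda p:p[:,1] if n=="scene0" else p[:,0]-p[:,2])(prof(c,xs,b,.012))).tolist() for b in(-.02,-.01,0,.01)])
    xs=np.arange(-.1,-.045,.0005)
    for z in(.034,.029,.044,.050):
        print(n,"clip z",z,[(b,cross(xs,prof(c,xs,b,z)[:,1]).tolist(),round(1000*float((xs*(w:=np.clip(130-prof(c,xs,b,z)[:,1],0,None))).sum()/(w.sum()+1e-9)),1)) for b in(.035,.039,.043,.047)])
    xs=np.arange(-.03,.04,.0005)
    for z in(.075,.09,.1): print(n,"handle z",z,[cross(xs,prof(c,xs,b,z)[:,1],90).tolist() for b in(-.01,0,.01,.02)])
E
```

```text
top0 near edge (want -128) [[-125.4], [-127.2], [-127.5, -127.5], [-125.6]]
top0 clip z 0.034 [(0.035, [-80.4, -59.4], -69.9), (0.039, [-80.3, -59.3], -69.8), (0.043, [-81.10000000000001, -59.6], -70.2), (0.047, [-81.69999999999999, -59.1], -70.4)]
top0 clip z 0.029 [(0.035, [-79.8, -58.1], -69.3), (0.039, [-79.3, -58.7], -69.0), (0.043, [-80.10000000000001, -58.7], -69.4), (0.047, [-81.0, -58.9], -69.8)]
top0 clip z 0.044 [(0.035, [-81.4, -61.199999999999996], -71.3), (0.039, [-82.19999999999999, -60.8], -71.5), (0.043, [-82.9, -61.3], -72.0), (0.047, [-81.8, -59.1], -70.6)]
top0 clip z 0.05 [(0.035, [-82.3, -61.9], -72.1), (0.039, [-83.2, -61.9], -72.5), (0.043, [-84.0, -61.9], -72.9), (0.047, [-81.19999999999999, -59.7], -70.7)]
top0 handle z 0.075 [[-24.1, -20.299999999999997, -11.1, 12.3], [-24.0, -24.0, -20.5, -20.5, -11.5, -11.5, 11.6], [-10.200000000000001, 11.799999999999999], [-5.7, 10.9]]
top0 handle z 0.09 [[-26.8, -23.900000000000002, -13.299999999999999, 9.700000000000001], [-25.2, -23.8, -14.6, 8.3], [-12.6, 8.4], [-28.5, -28.5, -21.2, -17.0, -17.0, -6.2, 11.1]]
top0 h
[... 662 characters left out ...]
6.9, -73.3, -65.0], 0.0), (0.039, [-94.5, -94.5, -72.3, -61.699999999999996], -74.0), (0.043, [-95.10000000000001, -72.0, -72.0, -54.1], -66.7), (0.047, [-71.9, -51.4], -62.0)]
scene0 clip z 0.05 [(0.035, [-72.2, -64.3], 0.0), (0.039, [-98.19999999999999, -95.2, -71.0, -62.9], 0.0), (0.043, [-92.1, -70.0, -70.0, -60.199999999999996], -69.6), (0.047, [-99.3, -92.1, -69.5, -52.400000000000006], -66.4)]
scene0 handle z 0.075 [[-11.0, -11.0, 12.3], [-8.9, 15.299999999999999], [-4.3, 16.1], [-0.1, 15.9]]
scene0 handle z 0.09 [[-5.6, 12.5, 12.5], [-5.4, 16.2], [-4.8999999999999995, 19.7], [-0.1, 20.9]]
scene0 handle z 0.1 [[-1.7, 12.7], [-1.8, 16.299999999999997], [-1.9, 20.0, 20.0], [-0.7, 23.3]]
```

The scene camera reads about 4 mm off along the rig's x: it puts the near plate edge at −124 instead of −128, and shifts the handle by the same amount. With that corrected, both views agree on a clip x of about −70 mm. I'll pull nearly there.

Call:
send_rows([
  [0, 0, 0, 0, -0.08, 0, 0],
  [0, 0, 0, 0, -0.16, 0, 0],
  [0, 0, 0, 0, -0.24, 0, 0],
  [0, 0, 0, 0, -0.3, 0, 0],
  [0, 0, 0, 0, -0.31, 0, 0],
  [0, 0, 0, 0, -0.31, 0, 0],
  [0, 0, 0, 0, -0.31, 0, 0],
  [0, 0, 0, 0, -0.31, 0, 0],
])

```text
time_s: 12.38
position: [0.5571, 0.2432, 0.0701]
tcp_rot: [[0.203, 0.979, 0.01], [0.979, -0.203, -0.001], [0.001, 0.01, -1.0]]
force: [12.2, -4.5, -3.9]
opening: 0.137
grasp_force: 30.1
```

```bash
python3 look.py 3
```

```text
t 12.3833 pos [0.5571 0.2432 0.0701] q [13.2 40.3 91.7 -0.3 47.4 25. ] F [12.2 -4.5 -3.9] M [-0.94 -1.69  0.04] op 0.13687344791716607 30.106428977143196
yaw 78.28 tilt [ 1.040e-02 -9.000e-04 -9.999e-01]
rig xy of TCP -0.06808928926951348 0.00014074713267641856
```

View pics/p3.png

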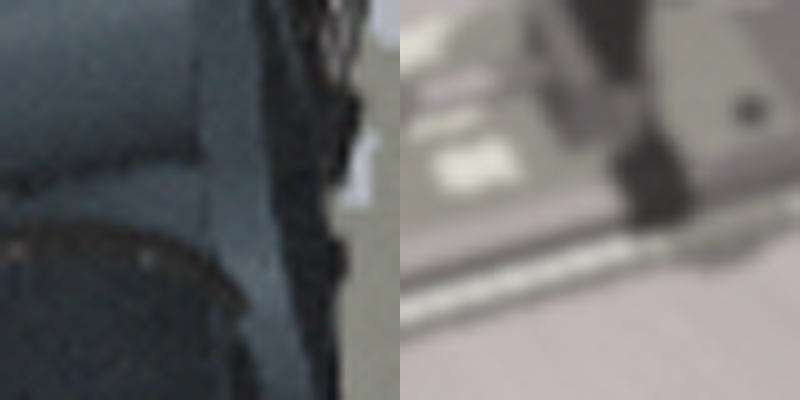

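Fin and pointer now nearly merge, at crop (645,125). To refine the last millimetres, I'll compare equivalent edges of handle and clip in each view, so that the calibration offset cancels.

```bash
python3 - <<'E'
from h import *
x=np.array([.9788,-.2048]);y=np.array([.2048,.9788]);O=np.array([.6237,.2291])
def prof(c,xs,yy,z):
    P=np.array([proj(c,[*(O+x*a+y*yy),z]) for a in xs],np.float32)
    return cv2.remap(c["image"],P[None,:,0],P[None,:,1],cv2.INTER_CUBIC)[0].astype(float)[:,1]
def edge(c,a,b,yy,z):
    xs=np.arange(a,b,.0005);v=cv2.GaussianBlur(prof(c,xs,yy,z)[None],(5,1),0)[0];g=np.abs(np.gradient(v))
    lv=(v.max()+v.min())/2;i=np.where(np.diff(np.sign(v-lv)))[0]
    i=i[np.argmax(g[i])];return round(1000*(xs[i]+(lv-v[i])/(v[i+1]-v[i])*.0005),1)
c=np.load("scene0.npz")
print("scene handle -x edge (true -6):",[[edge(c,-.022,.006,b,z) for z in(.06,.07,.08,.09,.1)] for b in(.023,.025,.027)])
print("scene handle top -x edge z=.105 (true -6):",[edge(c,-.022,.008,b,.105) for b in(-.015,-.005,.005,.015)])
print("scene clip -x top edge:",[edge(c,-.09,-.066,b,.034) for b in(.036,.04,.044,.048)])
print("scene plate near edge -128:",[edge(c,-.14,-.112,b,.012) for b in(-.02,-.01,0)])
c=np.load("top0.npz")
print("top handle +x top edge (true 6):",[edge(c,-.004,.02,b,.105) for b in(-.018,-.012,.012,.018)])
print("top clip +x top edge:",[edge(c,-.07,-.045,b,.034) for b in(.036,.038,.04,.042,.044)])
print("top plate near:",[edge(c,-.145,-.115,b,.012) for b in(-.03,-.02,-.01,0,.01,.02)], "far",[edge(c,.25,.275,b,.012) for b in(-.046,.046)])
E
```

```text
scene handle -x edge (true -6): [[np.float64(-2.4), np.float64(-1.4), np.float64(-1.0), np.float64(-1.1), np.float64(-1.0)], [np.float64(-2.1), np.float64(-0.7), np.float64(-0.1), np.float64(-0.5), np.float64(-0.2)], [np.float64(-2.1), np.float64(-0.2), np.float64(0.5), np.float64(0.1), np.float64(0.5)]]
scene handle top -x edge z=.105 (true -6): [np.float64(-1.5), np.float64(-1.4), np.float64(-1.7), np.float64(-1.6)]
scene clip -x top edge: [np.float64(-76.2), np.float64(-76.0), np.float64(-75.8), np.float64(-75.7)]
scene plate near edge -128: [np.float64(-124.2), np.float64(-123.7), np.float64(-124.0)]
top handle +x top edge (true 6): [np.float64(6.1), np.float64(6.8), np.float64(5.9), np.float64(10.0)]
top clip +x top edge: [np.float64(-59.9), np.float64(-59.6), np.float64(-59.2), np.float64(-59.5), np.float64(-59.7)]
top plate near: [np.float64(-125.6), np.float64(-124.6), np.float64(-126.5), np.float64(-125.8), np.float64(-119.1), np.float64(-118.2)] far [np.float64(261.6), np.float64(271.1)]
```

Both views now agree: the needed travel is about 70.0 mm (scene 70.2, top 69.8). Current travel is about 68.7 mm, so I'll pull about 1.2 mm more.

Call:
send_rows([
  [0, 0, 0, 0, -0.02, 0, 0],
  [0, 0, 0, 0, -0.042, 0, 0],
  [0, 0, 0, 0, -0.042, 0, 0],
  [0, 0, 0, 0, -0.042, 0, 0],
  [0, 0, 0, 0, -0.042, 0, 0],
  [0, 0, 0, 0, -0.042, 0, 0],
  [0, 0, 0, 0, -0.042, 0, 0],
  [0, 0, 0, 0, -0.042, 0, 0],
])

```text
time_s: 13.15
position: [0.5562, 0.2434, 0.0701]
tcp_rot: [[0.203, 0.979, 0.011], [0.979, -0.203, -0.001], [0.001, 0.011, -1.0]]
force: [12.7, -6.2, -4.4]
opening: 0.133
grasp_force: 30.1
```

```bash
python3 look.py 4
```

```text
t 13.15 pos [0.5562 0.2434 0.0701] q [13.2 40.3 91.9 -0.3 47.3 25.1] F [12.7 -6.2 -4.4] M [-1.02 -1.81  0.02] op 0.13295469007498953 30.117261291828754
yaw 78.28 tilt [ 1.100e-02 -9.000e-04 -9.999e-01]
rig xy of TCP -0.0689964297268811 0.00014919663852885727
```

View pics/p4.png

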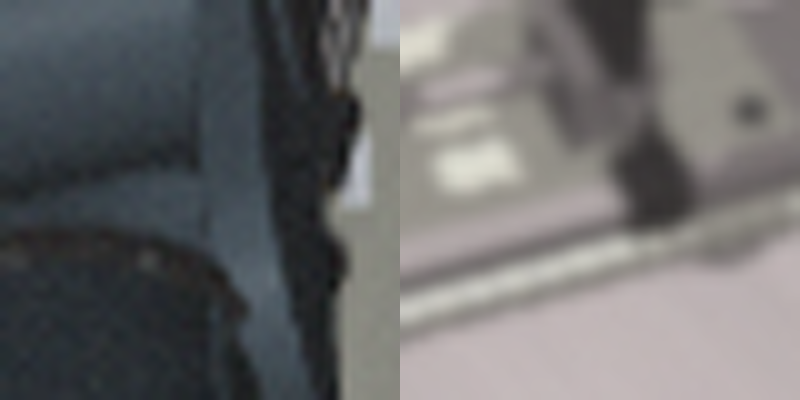

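```bash
python3 - <<'E'
from h import *
x=np.array([.9788,-.2048]);y=np.array([.2048,.9788]);O=np.array([.6237,.2291])
def prof(c,xs,yy,z):
    P=np.array([proj(c,[*(O+x*a+y*yy),z]) for a in xs],np.float32)
    return cv2.remap(c["image"],P[None,:,0],P[None,:,1],cv2.INTER_CUBIC)[0].astype(float)[:,1]
def edge(c,a,b,yy,z):
    xs=np.arange(a,b,.0005);v=prof(c,xs,yy,z);lv=95;i=np.where((v[:-1]>lv)&(v[1:]<=lv))[0]
    return [round(1000*(xs[k]+(lv-v[k])/(v[k+1]-v[k])*.0005),1) for k in i]
a=np.load("scene0.npz")
for n,tr in(("scene2",.0600),("scene3",.0687),("scene4",.0696)):
    b=np.load(n+".npz")
    for z in(.055,.06,.065,.07): print(n,z,"home",edge(a,-.025,.008,.023,z),"now+travel",[round(q+tr*1000,1) for q in edge(b,-.025-tr,.008-tr,.023,z)])
E
```

```text
scene2 0.055 home [np.float64(-1.3)] now+travel [np.float64(-4.9)]
scene2 0.06 home [np.float64(-0.2)] now+travel [np.float64(-3.7)]
scene2 0.065 home [np.float64(0.3)] now+travel [np.float64(-2.8)]
scene2 0.07 home [np.float64(0.4)] now+travel [np.float64(-2.2)]
scene3 0.055 home [np.float64(-1.3)] now+travel [np.float64(-3.7)]
scene3 0.06 home [np.float64(-0.2)] now+travel [np.float64(-2.9)]
scene3 0.065 home [np.float64(0.3)] now+travel [np.float64(-2.5)]
scene3 0.07 home [np.float64(0.4)] now+travel [np.float64(-2.2)]
scene4 0.055 home [np.float64(-1.3)] now+travel [np.float64(-4.2)]
scene4 0.06 home [np.float64(-0.2)] now+travel [np.float64(-3.4)]
scene4 0.065 home [np.float64(0.3)] now+travel [np.float64(-2.9)]
scene4 0.07 home [np.float64(0.4)] now+travel [np.float64(-2.1)]
```

```bash
python3 - <<'E'
from h import *
x=np.array([.9788,-.2048]);y=np.array([.2048,.9788]);O=np.array([.6237,.2291])
def prof(c,xs,yy,z):
    P=np.array([proj(c,[*(O+x*a+y*yy),z]) for a in xs],np.float32)
    return cv2.remap(c["image"],P[None,:,0],P[None,:,1],cv2.INTER_CUBIC)[0].astype(float)[:,1]
def shift(a,b,tr,yy,z):  # normalised profile half-level crossing and gradient peak centroid
    out=[]
    for c,t in((a,0),(b,tr)):
        xs=np.arange(-.018,.010,.00025);v=prof(c,xs-t,yy,z);hi=np.median(v[:12]);lo=v[40:].min();w=(v-lo)/(hi-lo)
        i=np.where((w[:-1]>.5)&(w[1:]<=.5))[0][0];out.append((round(1000*xs[i],2),round(hi),round(lo)))
    return out
a=np.load("scene0.npz");a1=np.load("scene1.npz")
for n,tr in(("scene2",.06),("scene3",.0687),("scene4",.0696)):
    b=np.load(n+".npz")
    for yy in(.02,.024):
        print(n,yy,[shift(a,b,tr,yy,z) for z in(.055,.062,.069)], "scene1",[shift(a1,b,tr,yy,z)[0] for z in(.055,.062,.069)])
E
```

```text
scene2 0.02 [[(np.float64(-4.0), 202, 51), (np.float64(-5.75), 143, 50)], [(np.float64(-3.0), 201, 51), (np.float64(-4.5), 142, 48)], [(np.float64(-2.5), 203, 52), (np.float64(-3.75), 144, 48)]] scene1 [(np.float64(-4.0), 144, 51), (np.float64(-3.25), 144, 51), (np.float64(-2.75), 145, 52)]
scene2 0.024 [[(np.float64(-4.0), 203, 55), (np.float64(-5.25), 144, 55)], [(np.float64(-2.0), 201, 52), (np.float64(-3.25), 143, 48)], [(np.float64(-1.25), 202, 52), (np.float64(-2.0), 142, 48)]] scene1 [(np.float64(-3.5), 146, 57), (np.float64(-2.25), 144, 52), (np.float64(-1.5), 145, 52)]
scene3 0.02 [[(np.float64(-4.0), 202, 51), (np.float64(-5.0), 144, 49)], [(np.float64(-3.0), 201, 51), (np.float64(-4.25), 142, 48)], [(np.float64(-2.5), 203, 52), (np.float64(-4.0), 142, 48)]] scene1 [(np.float64(-4.0), 144, 51), (np.float64(-3.25), 144, 51), (np.float64(-2.75), 145, 52)]
scene3 0.024 [[(np.float64(-4.0), 203, 55), (np.float64(-4.25), 144, 55)], [(np.float64(-2.0), 201, 52), (np.float64(-2.5), 144, 48)], [(np.float64(-1.25), 202, 52), (np.float64(-1.75), 142, 47)]] scene1 [(np.float64(-3.5), 146, 57), (np.float64(-2.25), 144, 52), (np.float64(-1.5), 145, 52)]
scene4 0.02 [[(np.float64(-4.0), 202, 51), (np.float64(-5.5), 143, 50)], [(np.float64(-3.0), 201, 51), (np.float64(-4.5), 143, 48)], [(np.float64(-2.5), 203, 52), (np.float64(-3.5), 141, 48)]] scene1 [(np.float64(-4.0), 144, 51), (np.float64(-3.25), 144, 51), (np.float64(-2.75), 145, 52)]
scene4 0.024 [[(np.float64(-4.0), 203, 55), (np.float64(-4.75), 144, 56)], [(np.float64(-2.0), 201, 52), (np.float64(-3.0), 143, 49)], [(np.float64(-1.25), 202, 52), (np.float64(-2.0), 142, 48)]] scene1 [(np.float64(-3.5), 146, 57), (np.float64(-2.25), 144, 52), (np.float64(-1.5), 145, 52)]
```

With the same shading, the image puts the travel at about 70.5 mm and the arm at about 69.6 mm. The mark is at about 70.0 mm, so the pointer is in line within measurement error and still held. I'll hand in.

```bash
python3 -c "
from rig import bot
print(bot.hand_in())"
```

```text
the job is handed in; nothing more can be done
None
```

I wound the timer to its stop with the handle still home, then pulled the handle out about 70 mm, level with the index fin to within about 1 mm by measurement. I handed the job in with it still gripped, about 13 s in; no verdict came back.

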